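# Power the decanter swirler and seat the decanter

### The job

Get the cordless decanter swirler ready for service: squeeze the two side catches of the charged battery pack, draw it off the charger, and slide it nose first along the dovetail of the swirler's bay until it is fully home and both catches have clicked out. Only then lift the round-bottomed decanter off its slate and lower it gently into the dish on top of the swirler, so that it sits centred and upright. Leave the wine glass, the wine bottle and the steel cup where they stand.

Things in the scene. Friction and masses are not known exactly. Their poses are not given: they have to be found in the camera images.
- pack: Black battery pack, 90 mm long (x), 54 wide (y), 63 high with its rib, 0.34 kg, docked on the charger. Origin: middle of its underside; +x to its nose, z up. Foot: male dovetail, z 0 to 9, 46 mm wide below, 36 above; its last 12 mm at the nose taper 2.5 mm a side and rise 1.5 mm. Body z 9 to 39. It also stands steadily on its foot on the bar.
- pack_rib (a point): Grip rib across the pack's tail, for carrying and pushing: 14 mm thick along the pack's x, 44 mm wide along y, z 39 to 63 mm of the pack; the body top (z 39) is clear before and behind it. This point: rib centre, (-30, 0, 54) mm in the pack's frame, 9 mm below the rib's top.
- pack_pads (a point): Middle between the finger pads of the two grey side catches, (2, 0, 27) mm in the pack's frame. Each pad is 34 mm long (x), 22 mm high, on the pack's sides: 64 mm over both with the catches out, about 55 mm pressed. On the charger the space beside the pads is free.
- left_catch (a joint): Inward travel of the catch on the pack's +y side, m: 0 out (clicked), 0.0048 fully pressed; 1.2 N starts it, 3.2 N presses it fully. Its hook, pack x 36 to 45, bevelled in front, square behind, rides over a stop by itself when the pack is pushed in (about 10 N for both) and lets it out only while both are pressed nearly fully, over the first 15 mm.
- right_catch (a joint): The same for the catch on the pack's -y side.
- charger: Low metal charging base fixed to the bar. Origin on the bar below the docked pack's middle; the pack comes off along the charger's -x. Floor 10 mm high, x -40 to 45 mm, y +-39. Dovetail rails, 7.5 mm above the floor, x -20 to 45, play 1.3 mm a side: the pack is free once drawn back 65 mm. Catch stops at x 22 to 35, y +-29 to 37, up to z 30. Head block x 45 to 79, up to z 50.
- charger_seat (a point): Where the pack's origin stands on the charger when docked, 10 mm above the bar.
- swirler: Plain metal cordless swirler fixed to the bar: round drum 116 mm across, 64 mm high, dished on top, with a battery bay along its -x; the pack goes in along its +x. Origin on the bar below the drum's axis, z up. Bay cheeks, 7 mm thick, inner faces y +-34.5 mm, up to z 40, at x -154 to -118 and from x -77 on: fingers on the catches cannot follow the pack in. Above it is open.
- bay_mouth (a point): Start of the bay's dovetail rails, on the bay floor 12 mm above the bar: (-124, 0, 12) mm in the swirler's frame, same axes. The floor runs 31 mm further to -x as an open landing for the pack's nose. Rails: 7.5 mm above the floor, 65 mm long, play 1.3 mm a side and 2 mm upwards.
- bay_seat (a point): Where the pack's origin stands when fully home, nose on the end wall: (-104, 0, 12) mm in the swirler's frame, same axes. Latched, the pack keeps up to 1.5 mm of play along -x.
- dish (a point): Where the decanter's origin rests when seated: on the drum's axis, 47.5 mm above the bar, the dish's flat floor. The dish is 84 mm across at its rim, 63 mm above the bar; its 45 degree wall guides the round base to the middle, within 1.5 mm, until the base's flat rests on the floor.
- decanter: Clear glass decanter with a round bottom, 96 mm across, 160 mm high, 0.30 kg. Origin: centre of the small flat (44 mm across) under its base, z up its axis. Neck 28 to 30 mm across from z 112 to 150 mm, lip 36 mm across at z 160: pinch the neck from above. It stands on a slate coaster.
- slate: Dark slate coaster, 67 mm square, 6 mm thick, fixed to the bar, origin at the middle of its underside. The decanter stands on it.
- wine_glass: Wine glass upside down on the bar, 81 mm across, 202 mm high, origin at the middle of its underside. To be left alone.
- wine_bottle: Half-bottle of wine, 58 mm across, 235 mm high, origin at the middle of its underside. To be left alone.
- steel_cup: Steel cup with a strap handle, 58 x 79 mm, 92 mm high, origin at its underside. To be left alone.
Not all that is in view belongs to the job. What is shaped like the decanter but green, purple or turquoise is not meant.

How it is judged (in metres and radians):
On the way, in this order (a step that is already met when the one before it is completed fails the run):
1. the pack has come off the charger (distance between pack and charger_seat above 0.075 m), for 0.1 s.
2. the pack is fully home in the bay with both catches out, while the decanter is still off the swirler (x of pack in the frame of bay_seat between -0.004 and 0.004 m and y of pack in the frame of bay_seat between -0.004 and 0.004 m and z of pack in the frame of bay_seat between -0.003 and 0.004 m and angle between the x axis of pack and the x axis of swirler, either way round below 0.08 rad and x of pack_rib in the frame of bay_seat below -0.02 m and value of joint each of left_catch, right_catch below 0.0015 m and horizontal distance between decanter and dish above 0.08 m), for 0.2 s.
At the end, for the whole second after the job is handed in: Pack at the bay seat within 4 mm and in line, nose inwards, both catches out (under 1.5 mm); decanter resting in the dish within 5 mm of its seat, tilted under 0.08 rad, all at rest; glass, bottle and cup within 30 mm of their starts (x of pack in the frame of bay_seat between -0.004 and 0.004 m and y of pack in the frame of bay_seat between -0.004 and 0.004 m and z of pack in the frame of bay_seat between -0.003 and 0.004 m and angle between the x axis of pack and the x axis of swirler, either way round below 0.08 rad and x of pack_rib in the frame of bay_seat below -0.02 m and value of joint each of left_catch, right_catch below 0.0015 m and distance between decanter and dish below 0.005 m and angle between decanter's own z axis and vertical below 0.08 rad and linear speed of each of decanter, pack below 0.02 m/s and contact force between decanter and swirler above 0.5 N and distance of each of wine_glass, wine_bottle, steel_cup from where it was at the start of the episode below 0.03 m); the robot touches nothing.
It fails at once if the decanter is banged down on the swirler (over 45 N) (contact force between decanter and swirler above 45 N).
It fails at once if the decanter is tipped over (past 0.7 rad) (angle between decanter's own z axis and vertical above 0.7 rad).
It fails at once if the glass, the bottle or the cup is shifted more than 30 mm (distance of any of wine_glass, wine_bottle, steel_cup from where it was at the start of the episode above 0.03 m).
It also fails if it takes over 72 s, if anything falls off the work surface, if the arm or the gripper's body presses on something with over 40 N, if the wrist force passes 120 N, or if a joint passes its speed limit or range.

### The arm

A 6-joint arm with a two-finger parallel gripper is mounted at the origin on a cart in front of the work surface, level with it; the furniture and walls round the work are solid. World frame = base frame: x ahead of the robot, y to its left, z up, the work surface at z = 0. Lengths are in m, angles in degrees, forces in N, time in s.
With the tool pointing down it reaches from about 0.4 to 0.825 m from the base axis. Payload 7 kg.
Tool frame: the origin (TCP) lies between the finger pads; the fingertips stand 25 mm ahead of it and the grasp point (between the pads) lies 6 mm ahead of it; z points along the fingers, y is the line along which they close (so a half turn about z gives the same grasp; the last joint's range is limited). The gripper opens to 88 mm and grips with 3 to 60 N. Pads are 19 mm wide; open, the fingers measure 130 mm over their backs; the gripper's body (78 mm by 193 mm) begins 47 mm behind the grasp point.
Start: joints at [80.678, 20.546, 0.682, 0, -70.136, -16.507], TCP at [0.294, 0.608, 0.252] pointing down, gripper open.
Joint ranges: [-176.03, 176.03], [-82.01, 121.73], [-58.28, 71.71], [-173.87, 95.51], [-174.79, -0.11], [-173.66, 173.66]. Speed limits (degrees/s): [136.94, 136.94, 172.46, 180, 180, 180].

### API

Orientations are given as [roll, pitch, yaw] about the fixed x, y, z axes, in that order (R = Rz(yaw) Ry(pitch) Rx(roll)).
In Python, from plant import r gives the robot as it stands.
- The arm moves only by the shell command python3 -m crank 'ROWS' [FORCE]. ROWS is JSON, a list of rows, each a list of 3 entries, a list of its own where there are three numbers: the turn, a rotation vector about the tool's x, y, z in degrees, then the shift along the tool's x, y, z in cm, then the closure, from -1 (fully open) to 1 (shut). In form: [[[wx, wy, wz], [dx, dy, dz], fingers], ...]. A call has 1 to 8 rows; each row shifts and turns the commanded pose from where the row before left it, along the tool's axes as they then stand; what a row does not reach is not made up. A row lasts 1/10 s, in which the tool goes at most 50 mm and 8.59 degrees, less where a joint would pass 70% of its speed; a pose out of reach is approached as far as the arm can. A call with a gripper value outside its range is refused whole. The fingers move at their own pace and stop on an object; FORCE is the grip in N (left out, the last holds). Time passes only in rows, so rows that do not move let the fingers close. It gives the time, the measured TCP pose, the force, the opening and the grip force at its end, in the units of the state.
- r.get_state(): the state, without advancing time (a new reading comes with each control period).
- r.capture(name): name is "side" or "top"; returns a dict with "color" (384x512x3 uint8, red, green, blue), "range_z" (384x512 float32, m along the optical axis (not along the pixel's ray), 0 where there is no reading), "intrinsics" (3x3 intrinsics, pixels), "world_from_camera" (4x4, takes a point from camera to world coordinates). Camera axes: x right, y down, z forward; pixel columns grow to the right and rows downward; lengths in m; the calibration is good to about 2 mm. A picture is of the moment at which its call begins.
- r.close_job(): hands the job in; it is judged then, once.
The state is a dict: "time_s": time; "joints": joint angles; "qd": joint speeds; "joint_torque": joint torques, N m; "tcp_pos": TCP position; "eef_rot": TCP orientation; "contact_force": force on the tool from outside, world axes, zero at the start; "moment": the same for the moment, N m; "gripper_width": finger opening in m; "gripper_force": force on a finger pad.
Only numpy, scipy, OpenCV 4.12 (cv2) and the standard library are available. Lean on these libraries where they do the work, as an engineer would, in place of code of your own. Each camera call takes 0.05 s, during which the arm holds its last target. There are 200 camera calls.

## Working session

There is one attempt and no reset: what is moved stays moved. The work goes in short steps, Python scripts to look and compute and a shell command to move; the robot and the scene stay as the last step left them, time stands still between calls to the robot, and variables do not carry over. Pictures are saved under pics/ and viewed, at most 10 in all, crops included, and the job is handed in when it is done.

```bash
ls; mkdir -p pics; python3 - <<'E'
from plant import r
import cv2,numpy as np
for n in("top","side"):
    c=r.capture(n); np.savez(f"pics/{n}0.npz",**c)
    cv2.imwrite(f"pics/{n}0.png",cv2.resize(c["color"][...,::-1],(768,576)))
    print(n,c["intrinsics"].round(1).tolist(),c["world_from_camera"].round(3).tolist())
print(r.get_state())
E
```

```text
pics
top [[438.8, 0.0, 252.6], [0.0, 438.8, 191.7], [0.0, 0.0, 1.0]] [[0.028, -0.99, 0.136, 0.417], [-1.0, -0.029, -0.004, -0.138], [0.008, -0.135, -0.991, 1.612], [0.0, 0.0, 0.0, 1.0]]
side [[442.7, 0.0, 261.0], [0.0, 442.7, 193.3], [0.0, 0.0, 1.0]] [[0.828, -0.229, 0.511, -0.25], [-0.56, -0.363, 0.745, -1.387], [0.015, -0.903, -0.429, 0.818], [0.0, 0.0, 0.0, 1.0]]
{'time_s': 0.1, 'joints': array([ 8.06773383e+01,  2.05880352e+01,  6.38320500e-01, -1.81930154e-02,
       -7.01356385e+01, -1.65080065e+01]), 'qd': array([-0.04126732, -0.09557715,  0.17784551, -0.11329065, -0.0912313 ,
        0.0820197 ]), 'joint_torque': array([-1.98305199e-03, -5.84161627e+01,  2.93750256e+01,  7.01553494e+00,
        1.01956030e-02, -4.92726917e-05]), 'tcp_pos': array([0.29393784, 0.60718783, 0.25070163]), 'eef_rot': array([ 1.79913305e+02, -7.85694815e-03, -2.58368569e+01]), 'contact_force': array([ 0.19133046, -0.41577345, -0.98197006]), 'moment': array([ 0.00625828,  0.00239893, -0.0018631 ]), 'gripper_force': 0.0, 'gripper_width': 0.0880551083961502}
```

View pics/top0.png

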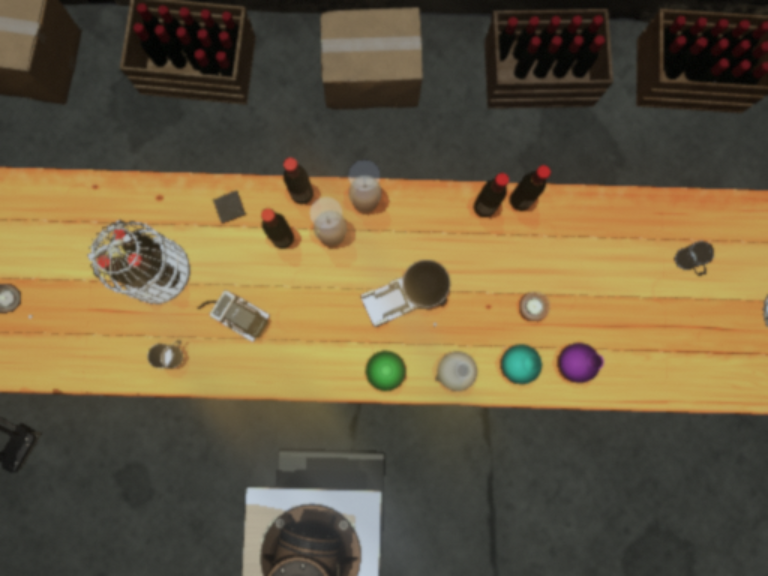

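View pics/side0.png

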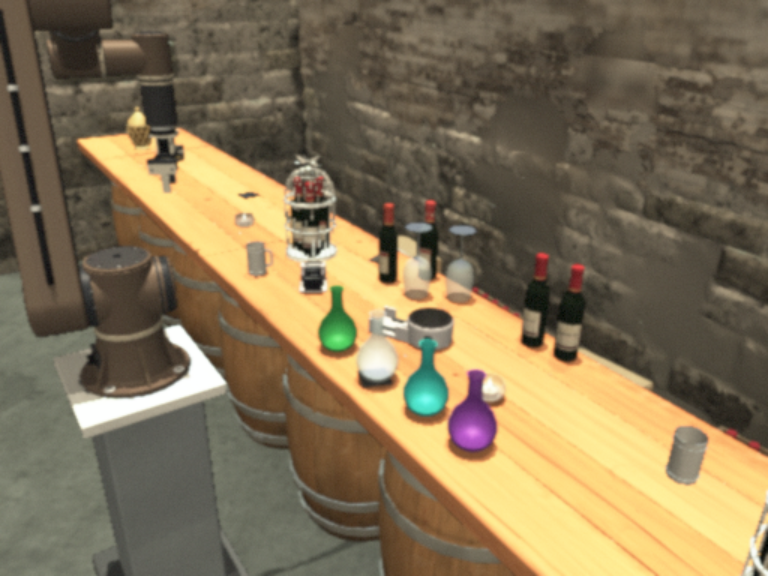

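The top view shows the charger with the pack at about (240,315), the swirler drum at (427,285) with its bay to the left, and the clear decanter at (458,371). The cup is at (165,355), with the glasses and bottles behind. The side view confirms this, with the clear decanter at (377,350).

```bash
cat >h.py <<'E'
import numpy as np
def cloud(c):
    z=c["range_z"]; K=c["intrinsics"]; T=c["world_from_camera"]
    v,u=np.mgrid[:z.shape[0],:z.shape[1]]
    p=np.stack([(u-K[0,2])/K[0,0]*z,(v-K[1,2])/K[1,1]*z,z],-1)
    w=p@T[:3,:3].T+T[:3,3]; w[z<=0]=np.nan
    return w
E
python3 - <<'E'
import numpy as np,cv2
from h import cloud
c=np.load("pics/top0.npz"); w=cloud(c)
print("table z", np.nanmedian(w[215:225,200:240,2]))
np.set_printoptions(linewidth=250)
print("pack z mm u130-185 v190-230"); print(np.nan_to_num(w[190:230,132:184,2]*1000).round().astype(int)[::1,::2])
a=cv2.resize(c["color"][185:235,125:190,::-1],None,fx=8,fy=8,interpolation=cv2.INTER_CUBIC)
b=cv2.resize(c["color"][165:265,235:325,::-1],None,fx=5,fy=5,interpolation=cv2.INTER_CUBIC)[:500]
H=max(a.shape[0],b.shape[0]);o=np.zeros((H,min(1000,a.shape[1]+b.shape[1]),3),np.uint8);o[:a.shape[0],:520]=a;o[:b.shape[0],520:]=b
cv2.imwrite("pics/crop.png",cv2.resize(o,(776,400)))
print("swirler"); print(np.nan_to_num(w[170:222,238:304,2]*1000).round().astype(int)[::2,::2])
E
```

```text
table z 0.00024829975253348735
pack z mm u130-185 v190-230
[[ 7  4  6 ... -6  0  2]
 [ 3 -6 -2 ... -4  0  6]
 [ 6  4  1 ...  2 -5 -2]
 ...
 [ 7 -1 -2 ...  2  6 -3]
 [ 5 -2 -2 ...  5  2  2]
 [ 1  4  2 ...  3  0  2]]
swirler
[[  3   2   0   1   3  -5   1  -4  -4   1   4   2   0   0   3   3  -5  -4  -8  -1  -2   2  -8   2   1  -2   0  -6 -10   6   3   3  -4]
 [ -5  -2   2   2   1   4  -5 -10  -1  -4  -1   2   4  -1  -4   1   2  -5   5  -6  -2  -2   1   5   0  -5  -4  -3  -7   5   1  -4   6]
 [ -8  -3   4   2   1   4   6  -1  -3   3  -2   0   1   5   5  -6  -4   1   3  -1  57  65  66  68  64  62  61   1  -2  -1   0  -6  -1]
 [ -1   5   0   4   1  -1   2   0   3  -1  -7  -3   4   3  -4  -4   0  -4  57  65  66  65  65  67  68  65  65  66   4   1  -7   3   4]
 [  1   0   0  -5  -3  -3   2   3   0   4   0  -3   1  -3  -5  -3  -5  54  61  64  64  56  59  59  62  62  70  61  63   5   1   4   1]
 [ -6  -4   0   0   8   5   4  -2  -3   2   8  -4   2   2   1   1  59  61  71  65  62  58  50  53  55  58  56  67  63  56  -3   0   5]
 [  1   3   4   1   0   0   1  -3   2  -2   0   0   0   0   5   6  
[... 1933 characters left out ...]
 -1   4   3  -2   2  -5]
 [  1   0   5  -1   4  21  19  13  11  41  13  10   0  -6   5   3  -4   3   6   0   1   3   6  -3   4   4  -8  -1   3  -2  -7   5  -3]
 [ -2   4   5   5  -1   8   7  42  43  40   2   5   6   4  -2   1  -6  -3   3   0   3   0   4  -3   1   1   0   3   0  -1   0   1  -6]
 [ -5  -1  -6  -1   3  -3  36  28   1  -7  -1   3   1  -5  -2   4   1   2  -1   1  -5   0  -2   1   0  -4   4   0   3   4  -6  -2  -4]
 [ -2  -9   7  -5  -8  11   3   8   7   3   1   5   3   2  -3  -3  -5   1  -2   0  -1   5  -4  -8   3  -5   6  -4   0  -2   2   0   7]
 [  2   6  -6   6   0  -5   7   6   2  -2  -3  -1  -1   4  -1  -1  -2  -1   1   7  -4   8  -3   3  -4  -2  -1   6   1  -2   0   8   3]]
```

View pics/crop.png

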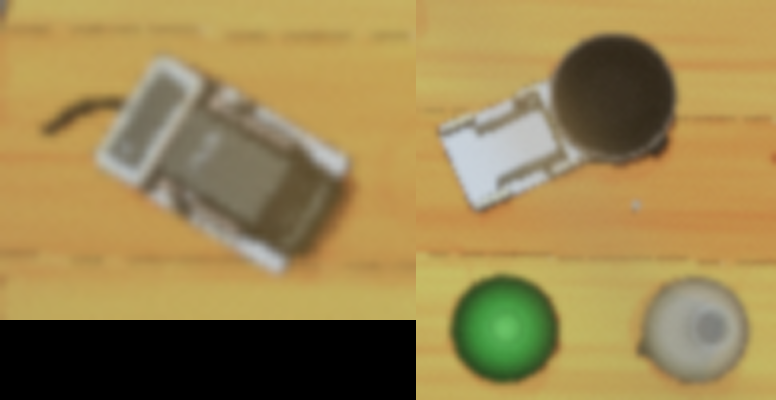

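Crop: the charger's head is at upper left, with the pack's nose towards it and the rib at the tail. The bay points lower left from the drum, and the decanter's lip is visible. Next I fit solid models to averaged depth.

```bash
cat >fit.py <<'E'
import numpy as np
from scipy.optimize import least_squares
from h import cloud
def avg(r,n,k=8):
    cs=[r.capture(n) for _ in range(k)]
    z=np.stack([c["range_z"] for c in cs]).astype(float); z[z<=0]=np.nan
    c=dict(cs[0]); s=np.nanstd(z,0); c["range_z"]=np.where(s<0.02,np.nanmean(z,0),0); return cloud(c)
def box(p,x0,x1,y0,y1,z0,z1):
    c=np.array([x0+x1,y0+y1,z0+z1])/2; h=np.array([x1-x0,y1-y0,z1-z0])/2
    q=np.abs(p-c)-h
    return np.linalg.norm(np.maximum(q,0),axis=1)+np.minimum(q.max(1),0)
def pack(p,z0,dx=0):
    p=p-[dx,0,z0]
    return [box(p,-45,45,-27,27,9,39),box(p,-45,45,-20,20,0,10),box(p,-37,-23,-22,22,39,63),box(p,-15,19,-32,32,16,38)]
def charger(p):
    L=pack(p,10)+[box(p,-40,45,-39,39,0,10),box(p,45,79,-39,39,0,50),p[:,2]]
    for s in(1,-1): L.append(box(p*[1,s,1],22,35,29,37,0,30)); L.append(box(p*[1,s,1],-20,45,24,37,0,17.5))
    return np.min(L,0)
def swirler(p,home=False):
    rr=np.hypot(p[:,0],p[:,1])
    dr=np.maximum(rr-58,p[:,2]-64)
    hole=np.maximum.reduce([47.5-p[:,2],((rr-26.5)-(p[:,2]-47.5))/1.414])
    dr=np.maximum(dr,-hole)
    L=[dr,box(p,-155,-40,-41.5,41.5,0,12),p[:,2]]
    for s in(1,-1):
        q=p*[1,s,1]
        L+=[box(q,-154,-118,34.5,41.5,0,40),box(q,-77,-50,34.5,41.5,0,40),box(q,-124,-59,24,34.5,0,19.5)]
    if home: L+=pack(p,12,-104)
    return np.min(L,0)
def fit(w,model,g,R):
    P=w.reshape(-1,3)*1000; P=P[np.isfinite(P).all(1)]
    P=P[(np.hypot(P[:,0]-g[0],P[:,1]-g[1])<R)&(P[:,2]<100)]
    def f(v):
        a=np.radians(v[2]); d=P[:,:2]-v[:2]
        q=np.c_[d[:,0]*np.cos(a)+d[:,1]*np.sin(a),-d[:,0]*np.sin(a)+d[:,1]*np.cos(a),P[:,2]-v[3]]
        return model(q)
    best=None
    for k in(-12,0,12):
        s=least_squares(f,[g[0],g[1],g[2]+k,0],loss="soft_l1",f_scale=2,x_scale=[1,1,1,1],diff_step=1e-4)
        if best is None or s.cost<best.cost:best=s
    return best.x.round(2),len(P),round(best.cost/len(P),2)
E
python3 - <<'E'
from plant import r
import numpy as np
from fit import *
wt=avg(r,"top");ws=avg(r,"side")
np.savez("pics/w.npz",wt=wt,ws=ws)
m=lambda u,v:wt[int(v/1.5),int(u/1.5)]*1000
c=m(245,318);s=m(427,285);print(c,s,r.get_state()["time_s"])
for w,n in((wt,"top"),(ws,"side"),(np.r_[wt.reshape(-1,3),ws.reshape(-1,3)],"both")):
    print(n,fit(w,charger,[c[0],c[1],60],110),fit(w,swirler,[s[0],s[1],-65],170))
# decanter
d=m(458,371);print("dec",d)
for w in(wt,ws):
    P=w.reshape(-1,3)*1000;P=P[np.isfinite(P).all(1)]
    P=P[np.hypot(P[:,0]-d[0],P[:,1]-d[1])<75]
    for a,b in((20,60),(60,100),(100,118),(118,150),(150,175)):
        q=P[(P[:,2]>a)&(P[:,2]<b)]
        if len(q):print(a,len(q),q.mean(0).round(1),q.min(0).round(),q.max(0).round())
E
```

```text
[547.90449124 173.31800971  50.55591645] [ 639.86532559 -256.58308366   48.62751651] 0.9
top (array([5.4795e+02, 1.7643e+02, 6.0810e+01, 1.8000e-01]), 2811, np.float64(0.82)) (array([ 6.4472e+02, -2.5415e+02, -6.3850e+01,  2.6000e-01]), 6532, np.float64(0.86))
side (array([547.74, 175.2 ,  62.35,  -1.57]), 987, np.float64(117.25)) (array([ 645.65, -254.43,  -61.65,   -2.91]), 3684, np.float64(337.38))
both (array([ 5.4785e+02,  1.7552e+02,  6.1830e+01, -2.3000e-01]), 3798, np.float64(31.25)) (array([ 6.4521e+02, -2.5403e+02, -6.3690e+01, -5.2000e-01]), 10216, np.float64(122.67))
dec [ 438.84901667 -338.70346968   16.20819626]
20 36 [ 434.9 -308.5   56.4] [ 393. -376.   47.] [ 484. -284.   60.]
60 389 [ 438.2 -326.6   81.7] [ 393. -375.   60.] [ 484. -287.  100.]
100 58 [ 438.4 -322.   106.1] [ 417. -345.  100.] [ 462. -311.  118.]
118 12 [ 439.4 -331.6  131.9] [ 431. -344.  118.] [ 451. -318.  144.]
150 58 [ 439.6 -334.3  162.8] [ 424. -349.  150.] [ 457. -316.  169.]
20 244 [ 418.3 -363.7   43.9] [ 391. -381.   20.] [ 479. -318.   60.]
60 366 [ 424.9 -354.7   79. ] [ 394. -379.   60.] [ 475. -306.  100.]
100 78 [ 432.2 -344.   107.6] [ 417. -356.  100.] [ 456. -324.  118.]
118 81 [ 434.3 -342.1  134.2] [ 425. -348.  118.] [ 450. -332.  150.]
150 74 [ 439.1 -333.6  159.8] [ 422. -352.  151.] [ 456. -316.  166.]
  var = nanvar(a, axis=axis, dtype=dtype, out=out, ddof=ddof,
fit.py:7: RuntimeWarning: Mean of empty slice
  c=dict(cs[0]); s=np.nanstd(z,0); c["range_z"]=np.where(s<0.02,np.nanmean(z,0),0); return cloud(c)
```

```bash
cat >d.py <<'E'
import sys,numpy as np
from scipy.spatial.transform import Rotation as R
from plant import r
s=r.get_state(); p=s["tcp_pos"]*1000; M=R.from_euler("xyz",s["eef_rot"],degrees=True)
print("t",round(s["time_s"],2),"tcp",p.round(1),"rot",s["eef_rot"].round(2),"F",s["contact_force"].round(1),"w",round(s["gripper_width"]*1000,1),"gf",round(s["gripper_force"],1),"j",s["joints"].round())
if len(sys.argv)>4:
    x,y,z,yaw=map(float,sys.argv[1:5]); T=R.from_euler("xyz",[180,0,yaw],degrees=True)
    print("turn(tool deg)",np.degrees((M.inv()*T).as_rotvec()).round(2),"shift cm now-axes",(M.inv().apply([x,y,z]-p)/10).round(2),"target-axes",(T.inv().apply([x,y,z]-p)/10).round(2))
E
python3 -m crank '[[[0,0,-8.5],[0,0,0],-1],[[0,0,-8.5],[0,0,0],-1],[[0,0,-8.5],[0,0,0],-1],[[0,0,-8.5],[0,0,0],-1],[[0,0,-8.5],[0,0,0],-1],[[0,0,-8.5],[0,0,0],-1],[[0,0,-8.5],[0,0,0],-1],[[0,0,-8.5],[0,0,0],-1]]' && python3 -m crank '[[[0,0,-8.5],[0,0,0],-1],[[0,0,-8.5],[0,0,0],-1],[[0,0,-1.8],[0,0,0],-1],[[0,0,0],[-2.3,3.9,0],-1],[[0,0,0],[-2.3,3.9,0],-1],[[0,0,0],[-2.3,3.9,0],-1],[[0,0,0],[-2.3,3.9,0],-1],[[0,0,0],[-2.3,3.9,0],-1]]' && python3 -m crank '[[[0,0,0],[-2.3,3.9,0],-1],[[0,0,0],[-2.3,3.9,0],-1],[[0,0,0],[-2.3,3.9,0],-1],[[0,0,0],[-2.3,3.9,0],-1],[[0,0,0],[-2.3,3.9,0],-1],[[0,0,0],[-2.3,3.9,0],-1],[[0,0,0],[0,0,4],-1],[[0,0,0],[0,0,4],-1]]'; python3 d.py 549 178 46 61
```

```text
time_s: 1.7
tcp_pos: [0.2941, 0.6075, 0.2516]
eef_rot: [180.0, -0.0, 42.5]
contact_force: [-0.2, -0.4, -0.3]
gripper_width: 0.0878
gripper_force: 0.0
time_s: 2.5
tcp_pos: [0.4094, 0.4108, 0.2518]
eef_rot: [180.0, -0.0, 61.0]
contact_force: [0.6, 1.1, 1.1]
gripper_width: 0.0877
gripper_force: 0.0
time_s: 3.3
tcp_pos: [0.5478, 0.177, 0.1719]
eef_rot: [179.9, -0.2, 60.8]
contact_force: [0.0, 0.1, -0.9]
gripper_width: 0.0875
gripper_force: 0.0
t 3.3 tcp [547.8 177.  171.9] rot [179.91  -0.2   60.8 ] F [ 0.   0.1 -0.9] w 87.5 gf 0.0 j [ 37.  15. -19.   0. -56. 113.]
turn(tool deg) [ 0.09 -0.2  -0.2 ] shift cm now-axes [ 0.1   0.03 12.59] target-axes [ 0.15  0.05 12.59]
```

```bash
python3 -m crank '[[[0,0,0],[0.1,0,3.5],-1],[[0,0,0],[0,0,3.5],-1],[[0,0,0],[0,0,3],-1],[[0,0,0],[0,0,2],-1],[[0,0,0],[0,0,0.6],-1],[[0,0,0],[0,0,0],-1]]' && python3 -m crank '[[[0,0,0],[0,0,0],1],[[0,0,0],[0,0,0],1],[[0,0,0],[0,0,0],1],[[0,0,0],[0,0,0],1],[[0,0,0],[0,0,0],1],[[0,0,0],[0,0,0],1],[[0,0,0],[0,0,0],1]]' 25; python3 d.py
```

```text
time_s: 3.9
tcp_pos: [0.5467, 0.1788, 0.045]
eef_rot: [-180.0, 0.1, 61.0]
contact_force: [0.4, -0.3, 0.6]
gripper_width: 0.0872
gripper_force: 0.0
time_s: 4.6
tcp_pos: [0.5474, 0.1794, 0.0467]
eef_rot: [180.0, -0.1, 61.0]
contact_force: [-0.8, 0.4, 8.5]
gripper_width: 0.053
gripper_force: 25.0
t 4.6 tcp [547.4 179.4  46.7] rot [ 1.7995e+02 -7.0000e-02  6.1000e+01] F [-0.8  0.4  8.5] w 53.0 gf 25.0 j [ 38.  23. -26.   0. -41. 113.]
```

```bash
python3 -m crank '[[[0,0,0],[-0.3,0,-0.1],1],[[0,0,0],[-0.7,0,0],1],[[0,0,0],[-1,0,0],1],[[0,0,0],[-1,0,0],1],[[0,0,0],[-1.2,0,0],1],[[0,0,0],[-1.2,0,0],1],[[0,0,0],[-1.2,0,0],1],[[0,0,0],[-1.2,0,0],1]]' ; python3 - <<'E'
from plant import r
import cv2,numpy as np
c=r.capture("side");cv2.imwrite("pics/s1.png",cv2.resize(c["color"][120:260,120:300,::-1],(720,560),interpolation=cv2.INTER_CUBIC))
E
python3 d.py
```

```text
time_s: 5.4
tcp_pos: [0.5078, 0.1093, 0.0462]
eef_rot: [-179.9, 0.1, 60.9]
contact_force: [0.3, 0.4, -2.6]
gripper_width: 0.053
gripper_force: 25.0
t 5.45 tcp [505.8 107.5  45.8] rot [-179.85    0.21   60.88] F [-2.6 -1.7 -4.3] w 52.9 gf 25.0 j [ 34.  19. -33.  -0. -38. 117.]
```

View pics/s1.png

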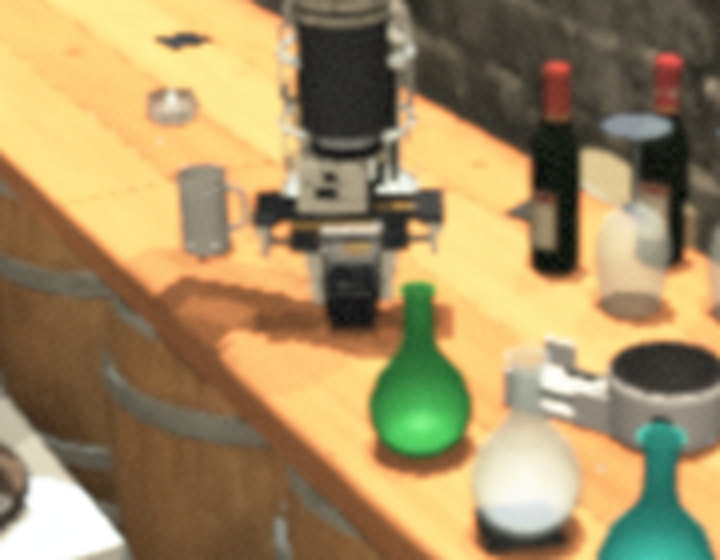

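```bash
python3 -m crank '[[[0,0,0],[-1,0,-2],1],[[0,0,0],[0,0,-2.5],1],[[0,0,0],[0,0,-2.5],1],[[0,0,8.5],[0,0,0],1],[[0,0,8.5],[0,0,0],1],[[0,0,8.5],[0,0,0],1],[[0,0,8.5],[0,0,0],1],[[0,0,8.5],[0,0,0],1]]' && python3 -m crank '[[[0,0,8.5],[0,0,0],1],[[0,0,8.5],[0,0,0],1],[[0,0,8.5],[0,0,0],1],[[0,0,8.5],[0,0,0],1],[[0,0,8.5],[0,0,0],1],[[0,0,8.5],[0,0,0],1],[[0,0,8.5],[0,0,0],1],[[0,0,8.5],[0,0,0],1]]' && python3 -m crank '[[[0,0,8.5],[0,0,0],1],[[0,0,5.7],[0,0,0],1],[[0,0,0],[0,0,0],1]]'; python3 d.py 535.4 -31.7 37 -63.8
```

```text
time_s: 6.25
tcp_pos: [0.5027, 0.1009, 0.1156]
eef_rot: [180.0, 0.2, 18.1]
contact_force: [0.1, -0.3, -2.9]
gripper_width: 0.0526
gripper_force: 25.0
time_s: 7.05
tcp_pos: [0.5027, 0.1009, 0.1156]
eef_rot: [179.8, 0.0, -49.9]
contact_force: [-0.4, -0.0, -2.6]
gripper_width: 0.0531
gripper_force: 25.0
time_s: 7.35
tcp_pos: [0.5028, 0.101, 0.1156]
eef_rot: [179.8, 0.0, -63.8]
contact_force: [0.2, -0.2, -2.8]
gripper_width: 0.0529
gripper_force: 25.0
t 7.35 tcp [502.8 101.  115.6] rot [179.83   0.   -63.85] F [ 0.2 -0.2 -2.8] w 52.9 gf 25.0 j [ 33.  13. -30.  -0. -47.  -7.]
turn(tool deg) [ 0.17  0.   -0.05] shift cm now-axes [13.35  2.9   7.87] target-axes [13.35  2.94  7.86]
```

```bash
python3 -m crank '[[[0,0,0],[3.3,0.75,0],1],[[0,0,0],[3.3,0.75,0],1],[[0,0,0],[3.3,0.7,0],1],[[0,0,0],[3.4,0.7,0],1],[[0,0,0],[0,0,3],1],[[0,0,0],[0,0,3],1],[[0,0,0],[0,0,0.8],1],[[0,0,0],[0,0,0.4],1]]' && python3 -m crank '[[[0,0,0],[0,0,0.2],1],[[0,0,0],[0,0,0.2],1],[[0,0,0],[0,0,0],1]]'; python3 d.py 535.4 -31.7 37 -63.8
```

```text
time_s: 8.15
tcp_pos: [0.536, -0.0305, 0.0435]
eef_rot: [179.8, 0.0, -63.6]
contact_force: [0.3, 0.6, -4.1]
gripper_width: 0.053
gripper_force: 25.0
time_s: 8.45
tcp_pos: [0.5376, -0.0296, 0.0413]
eef_rot: [-179.9, -0.0, -63.7]
contact_force: [0.2, 0.1, -2.8]
gripper_width: 0.0529
gripper_force: 25.0
t 8.45 tcp [537.6 -29.6  41.3] rot [-1.7992e+02 -2.0000e-02 -6.3680e+01] F [ 0.2  0.1 -2.8] w 52.9 gf 25.0 j [ 18.  21. -31.   0. -38.   9.]
turn(tool deg) [-0.08 -0.02  0.12] shift cm now-axes [0.09 0.29 0.43] target-axes [0.09 0.29 0.43]
```

```bash
python3 -m crank '[[[0,0,0],[0,0.2,0.2],1],[[0,0,0],[0,0,0.15],1],[[0,0,0],[0,0,0.1],1],[[0,0,0],[0,0,0.1],1],[[0,0,0],[0,0,0],1]]'; python3 d.py 535.4 -31.7 37 -63.8
```

```text
time_s: 8.95
tcp_pos: [0.5353, -0.0309, 0.0366]
eef_rot: [-180.0, -0.0, -63.7]
contact_force: [-6.9, 0.8, 14.3]
gripper_width: 0.0534
gripper_force: 25.0
t 8.95 tcp [535.3 -30.9  36.6] rot [-1.7999e+02 -2.0000e-02 -6.3690e+01] F [-6.9  0.8 14.3] w 53.4 gf 25.0 j [ 18.  21. -31.   0. -37.   9.]
turn(tool deg) [-0.01 -0.02  0.11] shift cm now-axes [ 0.08  0.03 -0.04] target-axes [ 0.08  0.03 -0.04]
```

```bash
python3 -m crank '[[[0,0,0],[0,0,-0.1],1],[[0,0,0],[0,0,0],-1],[[0,0,0],[0,0,0],-1],[[0,0,0],[0,0,0],-1],[[0,0,0],[0,0,0],-1],[[0,0,0],[0,0,0],-1],[[0,0,0],[0,0,-3],-1],[[0,0,0],[0,0,-3],-1]]' && python3 -m crank '[[[0,0,0],[0,0,-3],-1],[[0,0,-8.5],[0,0,0],-1],[[0,0,-8.5],[0,0,0],-1],[[0,0,-8.5],[0,0,0],-1],[[0,0,-8.5],[0,0,0],-1],[[0,0,-8.5],[0,0,0],-1],[[0,0,-8.5],[0,0,0],-1],[[0,0,-8.5],[0,0,0],-1]]' && python3 -m crank '[[[0,0,-8.5],[0,0,0],-1],[[0,0,-8.5],[0,0,0],-1],[[0,0,-8.5],[0,0,0],-1],[[0,0,-5],[0,-3.2,0],-1],[[0,0,0],[0,0,0],-1]]'; python3 d.py 521.3 -2.3 67 26.2
python3 - <<'E'
from plant import r
import cv2
c=r.capture("side");cv2.imwrite("pics/s2.png",cv2.resize(c["color"][140:280,170:350,::-1],(720,560),interpolation=cv2.INTER_CUBIC))
E
```

```text
time_s: 9.75
tcp_pos: [0.5346, -0.0312, 0.0959]
eef_rot: [179.8, 0.0, -63.7]
contact_force: [1.1, -0.4, 0.5]
gripper_width: 0.0879
gripper_force: 0.0
time_s: 10.55
tcp_pos: [0.5352, -0.0309, 0.126]
eef_rot: [180.0, 0.0, -3.9]
contact_force: [-0.6, -0.9, -0.2]
gripper_width: 0.0874
gripper_force: 0.0
time_s: 11.05
tcp_pos: [0.5229, 0.0003, 0.126]
eef_rot: [-180.0, 0.0, 26.5]
contact_force: [-0.0, -0.3, 0.0]
gripper_width: 0.0878
gripper_force: 0.0
t 11.05 tcp [5.229e+02 3.000e-01 1.260e+02] rot [-179.98    0.     26.48] F [-0.  -0.3  0. ] w 87.8 gf 0.0 j [ 22.  13. -28.  -0. -49.  95.]
turn(tool deg) [-0.02  0.    0.28] shift cm now-axes [-0.26  0.16  5.9 ] target-axes [-0.26  0.16  5.9 ]
```

View pics/s2.png

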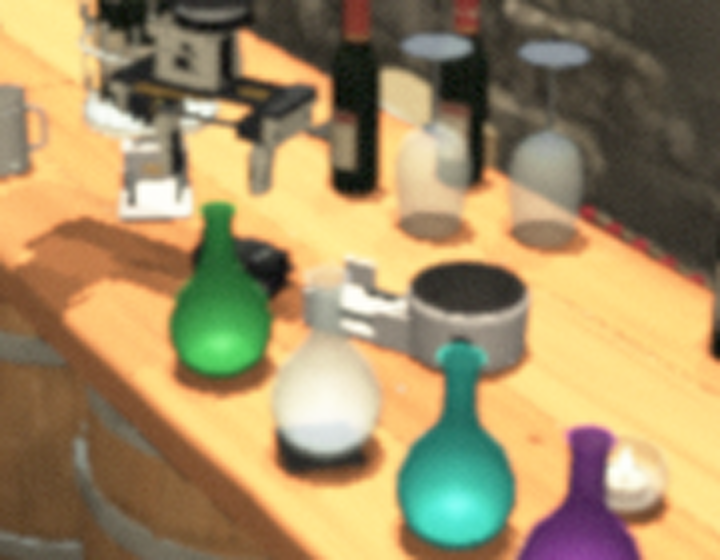

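Side view: the pack stands on the bar at crop (240,255), as expected, partly hidden by the green decanter. The bay is clear at (360,310).

```bash
python3 -m crank '[[[0,0,0.3],[-0.25,0.15,2.5],-1],[[0,0,0],[0,0,2],-1],[[0,0,0],[0,0,1],-1],[[0,0,0],[0,0,0.4],-1],[[0,0,0],[0,0,0],-1]]' && python3 -m crank '[[[0,0,0],[0,0,0],1],[[0,0,0],[0,0,0],1],[[0,0,0],[0,0,0],1],[[0,0,0],[0,0,0],1],[[0,0,0],[0,0,0],1],[[0,0,0],[0,0,0],1],[[0,0,0],[0,0,0],1],[[0,0,0],[0,0,0],1]]' 40; python3 d.py 521.3 -2.3 67 26.2
```

```text
time_s: 11.6
tcp_pos: [0.5222, -0.0038, 0.0669]
eef_rot: [180.0, 0.0, 25.9]
contact_force: [0.1, 0.4, -0.1]
gripper_width: 0.0879
gripper_force: 0.0
time_s: 12.4
tcp_pos: [0.5221, -0.0035, 0.0671]
eef_rot: [-180.0, -0.0, 26.0]
contact_force: [-0.8, -0.1, 0.1]
gripper_width: 0.0291
gripper_force: 0.0
t 12.4 tcp [522.1  -3.5  67.1] rot [-180.     -0.     25.97] F [-0.8 -0.1  0.1] w 29.1 gf 0.0 j [ 21.  18. -32.  -0. -41.  95.]
turn(tool deg) [-0.   -0.   -0.23] shift cm now-axes [-0.02 -0.14  0.01] target-axes [-0.02 -0.14  0.01]
```

```bash
python3 -m crank '[[[0,0,0],[0,0,0],1],[[0,0,0],[0,0,0],1],[[0,0,0],[0,0,0],1],[[0,0,0],[0,0,0],1],[[0,0,-0.2],[0,0,-1],1],[[0,0,0],[0,0,-1],1],[[0,0,0],[0,0,0],1]]'; python3 d.py 538.9 -38.8 81 26.2
```

```text
time_s: 13.1
tcp_pos: [0.5231, -0.0033, 0.0888]
eef_rot: [180.0, -0.2, 26.2]
contact_force: [0.6, 0.9, -3.6]
gripper_width: 0.0141
gripper_force: 40.0
t 13.1 tcp [523.1  -3.3  88.8] rot [ 1.7997e+02 -1.5000e-01  2.6190e+01] F [ 0.6  0.9 -3.6] w 14.1 gf 40.0 j [ 21.  16. -30.   0. -44.  95.]
turn(tool deg) [ 0.03 -0.15 -0.01] shift cm now-axes [-0.15  3.88  0.78] target-axes [-0.15  3.88  0.78]
```

```bash
python3 -m crank '[[[0,0,0],[-0.1,2,0],1],[[0,0,0],[-0.05,1.9,0],1],[[0,0,0],[0,0,0.6],1],[[0,0,0],[0,0,0],1],[[0,0,0],[0,1,0],1],[[0,0,0],[0,1,0],1],[[0,0,0],[0,1,0],1],[[0,0,0],[0,0,0],1]]'; python3 d.py 554.8 -71.1 80 26.2
```

```text
time_s: 13.9
tcp_pos: [0.5519, -0.0671, 0.0811]
eef_rot: [180.0, -0.0, 26.1]
contact_force: [0.6, 0.1, -4.2]
gripper_width: 0.014
gripper_force: 40.0
t 13.9 tcp [551.9 -67.1  81.1] rot [ 1.7998e+02 -2.0000e-02  2.6130e+01] F [ 0.6  0.1 -4.2] w 14.0 gf 40.0 j [ 13.  19. -27.   0. -44. 103.]
turn(tool deg) [ 0.02 -0.02 -0.07] shift cm now-axes [0.08 0.48 0.11] target-axes [0.08 0.48 0.11]
```

```bash
python3 -m crank '[[[0,0,0],[0.06,0,0.12],1],[[0,0,0],[0,0.5,0],1],[[0,0,0],[0,0.5,0],1],[[0,0,0],[0,0.4,0],1],[[0,0,0],[0,0.3,0],1],[[0,0,0],[0,0.3,0],1],[[0,0,0],[0,0,0],1]]'; python3 d.py 585.7 -134 80 26.2
```

```text
time_s: 14.6
tcp_pos: [0.5607, -0.0841, 0.0798]
eef_rot: [180.0, -0.0, 26.2]
contact_force: [0.0, 0.8, -3.8]
gripper_width: 0.0137
gripper_force: 40.0
t 14.6 tcp [560.7 -84.1  79.8] rot [180.    -0.    26.15] F [ 0.   0.8 -3.8] w 13.7 gf 40.0 j [ 11.  20. -25.   0. -45. 105.]
turn(tool deg) [ 0.   -0.   -0.05] shift cm now-axes [ 0.05  5.58 -0.02] target-axes [ 0.04  5.58 -0.02]
```

```bash
python3 -m crank '[[[0,0,0],[0.02,0.4,0],1],[[0,0,0],[0,0.4,0],1],[[0,0,0],[0,0.4,0],1],[[0,0,0],[0,0.4,0],1],[[0,0,0],[0,0.4,0],1],[[0,0,0],[0,0,0],1]]'; python3 d.py 585.7 -134 80 26.2
```

```text
time_s: 15.2
tcp_pos: [0.5698, -0.1021, 0.0798]
eef_rot: [180.0, -0.0, 26.1]
contact_force: [0.1, 0.4, -3.0]
gripper_width: 0.0134
gripper_force: 40.0
t 15.2 tcp [ 569.8 -102.1   79.8] rot [179.99  -0.    26.14] F [ 0.1  0.4 -3. ] w 13.4 gf 40.0 j [  9.  21. -24.   0. -45. 107.]
turn(tool deg) [ 0.01 -0.   -0.06] shift cm now-axes [ 0.03  3.56 -0.02] target-axes [ 0.02  3.56 -0.02]
```

```bash
python3 -m crank '[[[0,0,0],[0.02,0.5,0],1],[[0,0,0],[0,0.5,0],1],[[0,0,0],[0,0.5,0],1],[[0,0,0],[0,0.5,0],1],[[0,0,0],[0,0.5,0],1],[[0,0,0],[0,0.4,0],1],[[0,0,0],[0,0.3,0],1],[[0,0,0],[0,0,0],1]]' 60; python3 d.py 585.7 -134 80 26.2
```

```text
time_s: 16.0
tcp_pos: [0.5843, -0.1309, 0.0799]
eef_rot: [180.0, -0.0, 26.2]
contact_force: [-0.5, -1.9, -3.6]
gripper_width: 0.0135
gripper_force: 60.0
t 16.0 tcp [ 584.3 -130.9   79.9] rot [ 1.7996e+02 -1.0000e-02  2.6170e+01] F [-0.5 -1.9 -3.6] w 13.5 gf 60.0 j [  6.  23. -21.   0. -46. 110.]
turn(tool deg) [ 0.04 -0.01 -0.03] shift cm now-axes [-0.01  0.34 -0.01] target-axes [-0.01  0.34 -0.01]
```

```bash
python3 -m crank '[[[0,0,0],[0,0.2,0],1],[[0,0,0],[0,0.2,0],1],[[0,0,0],[0,0,0],1]]'; python3 d.py; python3 -m crank '[[[0,0,0],[0,0.15,0],1],[[0,0,0],[0,0,0],1]]'; python3 d.py 585.7 -134 80 26.2
```

```text
time_s: 16.3
tcp_pos: [0.5852, -0.1325, 0.08]
eef_rot: [-179.9, -0.0, 26.2]
contact_force: [-4.7, 11.3, 2.3]
gripper_width: 0.0136
gripper_force: 60.0
t 16.3 tcp [ 585.2 -132.5   80. ] rot [-1.7989e+02 -2.0000e-02  2.6160e+01] F [-4.7 11.3  2.3] w 13.6 gf 60.0 j [  6.  23. -21.  -0. -46. 110.]
time_s: 16.5
tcp_pos: [0.5852, -0.1326, 0.08]
eef_rot: [-179.8, -0.0, 26.2]
contact_force: [-7.5, 18.0, 5.0]
gripper_width: 0.0135
gripper_force: 60.0
t 16.5 tcp [ 585.2 -132.6   80. ] rot [-179.8    -0.     26.16] F [-7.5 18.   5. ] w 13.5 gf 60.0 j [  6.  23. -21.  -0. -47. 111.]
turn(tool deg) [-0.2  -0.   -0.04] shift cm now-axes [-0.01  0.15  0.  ] target-axes [-0.01  0.15  0.  ]
```

```bash
python3 -m crank '[[[0,0,0],[0,0.15,0],1],[[0,0,0],[0,0.15,0],1],[[0,0,0],[0,0,0],1]]'; python3 d.py;  python3 -m crank '[[[0,0,0],[0,-0.3,0],1],[[0,0,0],[0,-0.4,0],1],[[0,0,0],[0,-0.3,0],1],[[0,0,0],[0,0,0],1]]'; python3 d.py
```

```text
time_s: 16.8
tcp_pos: [0.5852, -0.1328, 0.0801]
eef_rot: [-179.6, 0.0, 26.2]
contact_force: [-14.5, 34.0, 14.4]
gripper_width: 0.0136
gripper_force: 60.0
t 16.8 tcp [ 585.2 -132.8   80.1] rot [-1.7961e+02  2.0000e-02  2.6160e+01] F [-14.5  34.   14.4] w 13.6 gf 60.0 j [  6.  23. -20.  -0. -47. 111.]
time_s: 17.2
tcp_pos: [0.5842, -0.1305, 0.0801]
eef_rot: [179.8, -0.0, 26.2]
contact_force: [3.9, -9.6, -6.6]
gripper_width: 0.0135
gripper_force: 60.0
t 17.2 tcp [ 584.2 -130.5   80.1] rot [ 1.7984e+02 -4.0000e-02  2.6200e+01] F [ 3.9 -9.6 -6.6] w 13.5 gf 60.0 j [  6.  23. -21.   0. -46. 110.]
```

```bash
python3 -m crank '[[[0,0,0],[0,-0.2,0],1],[[0,0,0],[0,0,0],1]]'; python3 d.py;  python3 -m crank '[[[0,0,0],[0,0.25,0],1],[[0,0,0],[0,0.25,0],1],[[0,0,0],[0,0,0],1]]'; python3 d.py
```

```text
time_s: 17.4
tcp_pos: [0.5841, -0.13, 0.08]
eef_rot: [179.8, -0.1, 26.2]
contact_force: [7.5, -15.1, -10.9]
gripper_width: 0.0139
gripper_force: 60.0
t 17.4 tcp [ 584.1 -130.    80. ] rot [ 1.7975e+02 -6.0000e-02  2.6180e+01] F [  7.5 -15.1 -10.9] w 13.9 gf 60.0 j [  6.  23. -21.   0. -46. 110.]
time_s: 17.7
tcp_pos: [0.5846, -0.132, 0.0798]
eef_rot: [180.0, -0.0, 26.1]
contact_force: [-0.4, -0.6, -3.7]
gripper_width: 0.0136
gripper_force: 60.0
t 17.7 tcp [ 584.6 -132.    79.8] rot [180.    -0.    26.14] F [-0.4 -0.6 -3.7] w 13.6 gf 60.0 j [  6.  23. -21.  -0. -46. 110.]
```

```bash
python3 -m crank '[[[0,0,0],[0,0,0.07],1],[[0,0,0],[0,0,0],0],[[0,0,0],[0,0,0],0],[[0,0,0],[0,0,0],0],[[0,0,0],[0,0,0],0],[[0,0,0],[0,0,-1.5],0],[[0,0,0],[0,0,-4.5],0],[[0,0,0],[0,0,-4.5],-1]]' && python3 -m crank '[[[0,0,0],[0,0,-4.5],-1],[[0,0,0],[0,0,0],-1]]'; python3 d.py 439.3 -334 146 26.2
```

```text
time_s: 18.5
tcp_pos: [0.5838, -0.1317, 0.1847]
eef_rot: [-180.0, 0.1, 26.2]
contact_force: [1.0, -0.7, 0.2]
gripper_width: 0.0475
gripper_force: 0.0
time_s: 18.7
tcp_pos: [0.5879, -0.132, 0.2367]
eef_rot: [179.7, -0.6, 26.2]
contact_force: [0.7, 0.1, -0.7]
gripper_width: 0.0621
gripper_force: 0.0
t 18.7 tcp [ 587.9 -132.   236.7] rot [179.65  -0.58  26.23] F [ 0.7  0.1 -0.7] w 62.1 gf 0.0 j [  6.  14. -11.   0. -65. 110.]
turn(tool deg) [ 0.35 -0.58  0.03] shift cm now-axes [-22.35  11.49   8.91] target-axes [-22.25  11.56   9.07]
```

```bash
python3 -m crank '[[[0,0,0],[-3.7,1.9,0],-1],[[0,0,0],[-3.7,1.9,0],-1],[[0,0,0],[-3.7,1.9,0],-1],[[0,0,0],[-3.7,1.9,0],-1],[[0,0,0],[-3.7,1.9,0],-1],[[0,0,0],[-3.7,2,0],-1],[[0,0,0],[0,0,0],-1]]'; python3 - <<'E'
from plant import r
import numpy as np,cv2,warnings;warnings.simplefilter("ignore")
from fit import *
wt=avg(r,"top",4)
P=wt.reshape(-1,3)*1000;P=P[np.isfinite(P).all(1)]
a=np.radians(-63.8);d=P[:,:2]-[644.9,-254.2]
q=np.c_[d@[np.cos(a),np.sin(a)],d@[-np.sin(a),np.cos(a)],P[:,2]]
m=(abs(q[:,1])<24)&(q[:,0]>-160)&(q[:,0]<-65)&(q[:,2]>62);print("rib",m.sum(),q[m].mean(0).round(1),"expect -134,0,75")
m=(abs(q[:,1])<24)&(q[:,0]>-115)&(q[:,0]<-75);print("body",m.sum(),np.median(q[m],0).round(1),"expect z51")
c=r.capture("top");cv2.imwrite("pics/t2.png",cv2.resize(c["color"][160:280,220:380,::-1],(800,600),interpolation=cv2.INTER_CUBIC))
E
python3 d.py 439.3 -334 146 26.2
```

```text
time_s: 19.4
tcp_pos: [0.4333, -0.3355, 0.2292]
eef_rot: [180.0, 0.0, 26.0]
contact_force: [1.0, 1.0, -0.3]
gripper_width: 0.0876
gripper_force: 0.0
rib 0 [nan nan nan] expect -134,0,75
body 60 [-87.2  12.2  51.8] expect z51
t 19.65 tcp [ 436.5 -332.2  229.1] rot [ 1.7999e+02 -1.0000e-02  2.6220e+01] F [0.3 0.4 0.4] w 87.7 gf 0.0 j [-17.  10. -17.  -0. -63. 133.]
turn(tool deg) [ 0.01 -0.01  0.02] shift cm now-axes [0.17 0.28 8.31] target-axes [0.17 0.28 8.31]
```

View pics/t2.png

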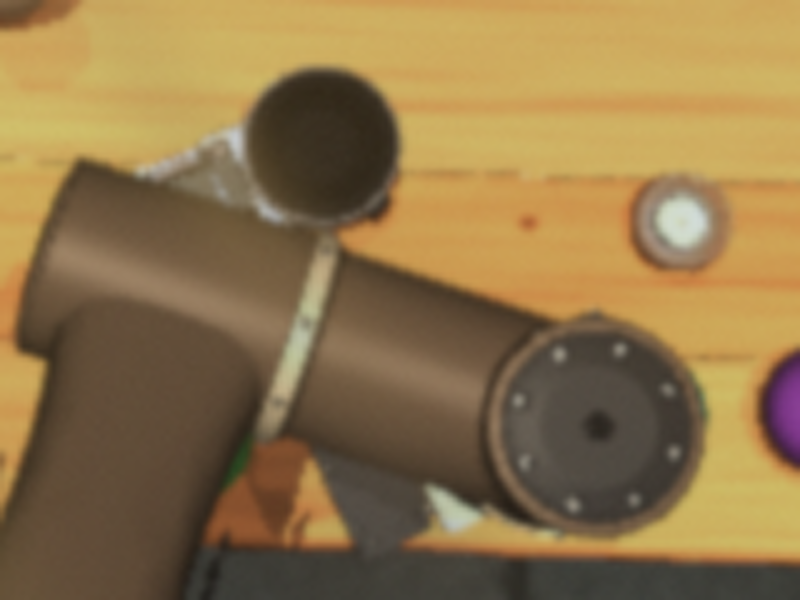

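```bash
python3 -m crank '[[[0,0,0],[0.17,0.28,3],-1],[[0,0,0],[0,0,3],-1],[[0,0,0],[0,0,1.5],-1],[[0,0,0],[0,0,0.8],-1],[[0,0,0],[0,0,0],-1]]' && python3 -m crank '[[[0,0,0],[0,0,0],1],[[0,0,0],[0,0,0],1],[[0,0,0],[0,0,0],1],[[0,0,0],[0,0,0],1],[[0,0,0],[0,0,0],1],[[0,0,0],[0,0,0],1],[[0,0,0],[0,0,0],1],[[0,0,0],[0,0,0],1]]' 20;python3 -m crank '[[[0,0,0],[0,0,0],1],[[0,0,0],[0,0,0],1]]'; python3 d.py; python3 - <<'E'
from plant import r
import numpy as np,warnings;warnings.simplefilter("ignore")
from fit import *
wt=avg(r,"side",4)
P=wt.reshape(-1,3)*1000;P=P[np.isfinite(P).all(1)]
a=np.radians(-63.8);d=P[:,:2]-[644.9,-254.2]
q=np.c_[d@[np.cos(a),np.sin(a)],d@[-np.sin(a),np.cos(a)],P[:,2]]
m=(abs(q[:,1])<30)&(q[:,0]>-165)&(q[:,0]<-65)&(q[:,2]>56)&(q[:,2]<80);print("rib",m.sum(),q[m].mean(0).round(1),np.percentile(q[m],[2,98],axis=0).round(1),"expect x -141..-127")
E
```

```text
time_s: 20.15
tcp_pos: [0.4389, -0.3338, 0.1453]
eef_rot: [-179.9, 0.1, 26.2]
contact_force: [-0.0, -0.5, 0.2]
gripper_width: 0.0876
gripper_force: 0.0
time_s: 20.95
tcp_pos: [0.4387, -0.3345, 0.1462]
eef_rot: [-180.0, 0.0, 26.2]
contact_force: [-0.8, 0.7, 1.4]
gripper_width: 0.0332
gripper_force: 20.0
time_s: 21.15
tcp_pos: [0.4388, -0.3345, 0.1462]
eef_rot: [180.0, -0.0, 26.2]
contact_force: [0.1, 1.2, 0.8]
gripper_width: 0.0329
gripper_force: 20.0
t 21.15 tcp [ 438.8 -334.5  146.2] rot [180.    -0.    26.17] F [0.1 1.2 0.8] w 32.9 gf 20.0 j [-17.  14. -23.  -0. -52. 133.]
rib 3 [-136.9  -16.1   68.1] [[-138.9  -21.9   58.8]
 [-135.4   -9.1   73.8]] expect x -141..-127
```

```bash
python3 -m crank '[[[0,0,0],[0,0,0],0],[[0,0,0],[0,0,0],0],[[0,0,0],[0.05,0,0.35],0],[[0,0,0],[0,0,0],0],[[0,0,0],[0,0,0],1],[[0,0,0],[0,0,0],1],[[0,0,0],[0,0,0],1],[[0,0,0],[0,0,0],1]]' 20; python3 d.py;  python3 -m crank '[[[0,0,0],[0,0,-0.5],1],[[0,0,0],[0,0,-0.5],1],[[0,0,0],[0,0,0],1]]'; python3 d.py 644.9 -254.2 230 26.2
python3 - <<'E'
from plant import r
import cv2
c=r.capture("side");cv2.imwrite("pics/s3.png",cv2.resize(c["color"][160:280,200:360,::-1],(800,600),interpolation=cv2.INTER_CUBIC))
E
```

```text
time_s: 22.15
tcp_pos: [0.4391, -0.3342, 0.1427]
eef_rot: [-180.0, 0.0, 26.2]
contact_force: [0.0, 0.2, 0.9]
gripper_width: 0.0312
gripper_force: 18.4
t 22.15 tcp [ 439.1 -334.2  142.7] rot [-179.99    0.     26.17] F [0.  0.2 0.9] w 31.2 gf 18.4 j [-17.  15. -23.  -0. -52. 133.]
time_s: 22.45
tcp_pos: [0.4396, -0.3345, 0.1534]
eef_rot: [180.0, -0.0, 26.2]
contact_force: [-0.0, -0.0, -3.5]
gripper_width: 0.0313
gripper_force: 19.4
t 22.45 tcp [ 439.6 -334.5  153.4] rot [ 1.7995e+02 -4.0000e-02  2.6170e+01] F [-0.  -0.  -3.5] w 31.3 gf 19.4 j [-17.  14. -23.   0. -53. 133.]
turn(tool deg) [ 0.05 -0.04 -0.03] shift cm now-axes [21.98  1.86 -7.65] target-axes [21.97  1.86 -7.66]
```

View pics/s3.png

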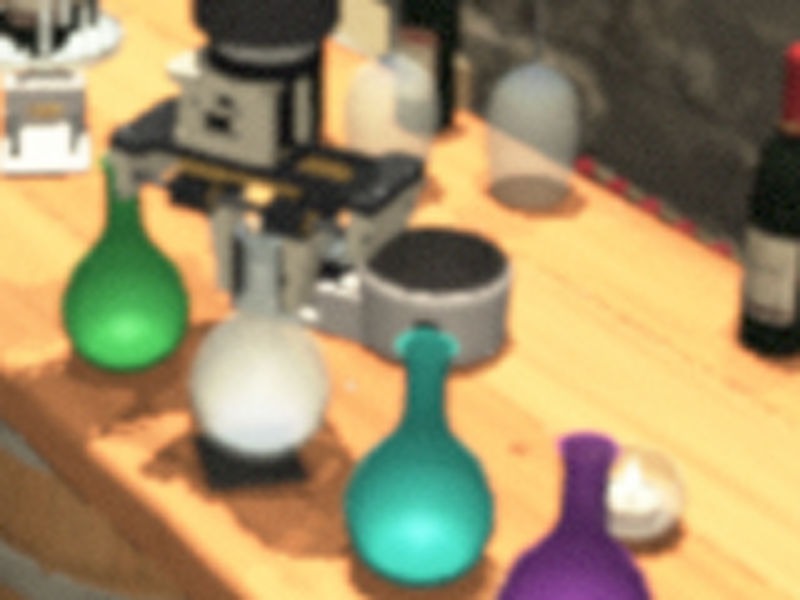

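```bash
python3 -m crank '[[[0,0,0],[0,0,-2.5],1],[[0,0,0],[0,0,-3],1],[[0,0,0],[0,0,-2.2],1],[[0,0,0],[0,0,0],1]]';python3 - <<'E'
from plant import r
import numpy as np,warnings;warnings.simplefilter("ignore")
from fit import *
a=np.radians(-63.8)
for n in("side","top"):
    w=avg(r,n,4);P=w.reshape(-1,3)*1000;P=P[np.isfinite(P).all(1)];d=P[:,:2]-[644.9,-254.2]
    q=np.c_[d@[np.cos(a),np.sin(a)],d@[-np.sin(a),np.cos(a)],P[:,2]]
    m=(abs(q[:,1])<30)&(q[:,0]>-165)&(q[:,0]<-65)&(q[:,2]>62)&(q[:,2]<80);print("rib",m.sum(),q[m].mean(0).round(1) if m.any() else 0,np.percentile(q[m],[2,98],axis=0).round(1) if m.any() else 0)
E
python3 -m crank '[[[0,0,0],[1.5,0.1,0],1],[[0,0,0],[2.5,0.2,0],1],[[0,0,0],[3,0.3,0],1],[[0,0,0],[3,0.3,0],1],[[0,0,0],[3,0.3,0],1],[[0,0,0],[3,0.3,0],1],[[0,0,0],[3,0.2,0],1],[[0,0,0],[2,0.1,0],1]]' && python3 -m crank '[[[0,0,0],[1,0,0],1],[[0,0,0],[0,0,0],1],[[0,0,0],[0,0,0],1]]'; python3 d.py 644.4 -253.8 184.5 26.2
```

```text
time_s: 22.9
tcp_pos: [0.4407, -0.3351, 0.2329]
eef_rot: [179.7, -0.2, 26.2]
contact_force: [0.4, -0.8, -3.1]
gripper_width: 0.031
gripper_force: 19.6
rib 0 0 0
rib 0 0 0
time_s: 24.1
tcp_pos: [0.6389, -0.2559, 0.2286]
eef_rot: [-180.0, 0.0, 26.2]
contact_force: [-0.2, 0.5, -3.3]
gripper_width: 0.0317
gripper_force: 19.6
time_s: 24.4
tcp_pos: [0.6446, -0.253, 0.229]
eef_rot: [-180.0, 0.1, 26.2]
contact_force: [-1.1, 0.7, -3.8]
gripper_width: 0.031
gripper_force: 19.6
t 24.4 tcp [ 644.6 -253.   229. ] rot [-1.7996e+02  6.0000e-02  2.6200e+01] F [-1.1  0.7 -3.8] w 31.0 gf 19.6 j [ -5.  23.   1.  -0. -68. 122.]
turn(tool deg) [-0.04  0.06  0.  ] shift cm now-axes [-0.05  0.07  4.45] target-axes [-0.05  0.06  4.45]
```

```bash
python3 - <<'E'
from plant import r
import cv2,numpy as np
o=[]
for n,(a,b) in(("top",(150,220)),("side",(150,240))):
    c=r.capture(n);o.append(cv2.resize(c["color"][a:a+105,b:b+140,::-1],(400,300),interpolation=cv2.INTER_CUBIC))
cv2.imwrite("pics/t4.png",np.hstack(o))
E
```

```text
(no output)
```

View pics/t4.png

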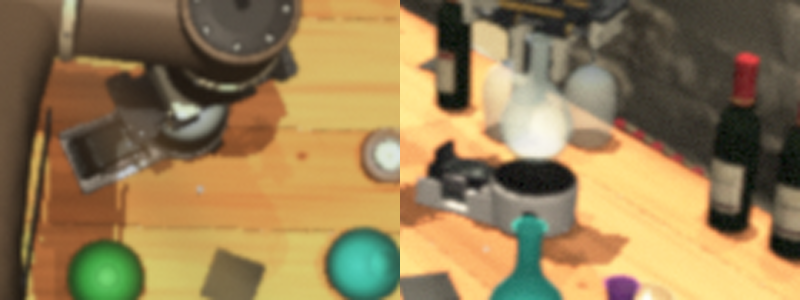

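The pack sits in the bay with its rib visible (side half, at 445,160), and the decanter hangs upright over the dish. I'll measure the rib, then lower the decanter.

```bash
cat >rib.py <<'E'
from plant import r
import numpy as np,warnings;warnings.simplefilter("ignore")
from fit import *
a=np.radians(-63.8)
for n in("side","top"):
    w=avg(r,n,5);P=w.reshape(-1,3)*1000;P=P[np.isfinite(P).all(1)];d=P[:,:2]-[644.9,-254.2]
    q=np.c_[d@[np.cos(a),np.sin(a)],d@[-np.sin(a),np.cos(a)],P[:,2]]
    m=(abs(q[:,1])<30)&(q[:,0]>-165)&(q[:,0]<-90)&(q[:,2]>65)&(q[:,2]<80)
    if m.any(): print(n,"rib",m.sum(),q[m].mean(0).round(1),np.percentile(q[m],[3,97],axis=0).round(1))
E
python3 rib.py
python3 -m crank '[[[0,0,0],[-0.05,0.05,1],1],[[0,0,0],[0,0,1],1],[[0,0,0],[0,0,0.8],1],[[0,0,0],[0,0,0.6],1],[[0,0,0],[0,0,0.3],1],[[0,0,0],[0,0,0.2],1],[[0,0,0],[0,0,0],1]]'; python3 d.py 644.4 -253.8 184.5 26.2
```

```text
side rib 31 [-131.2   -4.    70.7] [[-138.1  -20.2   65.4]
 [-126.4   16.1   74.5]]
top rib 57 [-135.    -0.4   73.1] [[-142.6  -19.5   66.8]
 [-127.2   19.4   76.9]]
time_s: 25.7
tcp_pos: [0.6444, -0.2541, 0.1905]
eef_rot: [-180.0, 0.0, 26.2]
contact_force: [-0.5, 0.4, -4.2]
gripper_width: 0.0316
gripper_force: 19.6
t 25.7 tcp [ 644.4 -254.1  190.5] rot [-1.800e+02  1.000e-02  2.617e+01] F [-0.5  0.4 -4.2] w 31.6 gf 19.6 j [ -5.  24.  -2.   0. -64. 122.]
turn(tool deg) [-0.    0.01 -0.03] shift cm now-axes [ 0.02 -0.03  0.6 ] target-axes [ 0.02 -0.03  0.6 ]
```

Rib centre is at -135 (expected -134), so the pack is home. I continue gently.

```bash
python3 -m crank '[[[0,0,0],[0,0,0.15],1],[[0,0,0],[0,0,0.15],1],[[0,0,0],[0,0,0.1],1],[[0,0,0],[0,0,0],1]]'; python3 d.py; python3 -m crank '[[[0,0,0],[0,0,0.1],1],[[0,0,0],[0,0,0],1]]';python3 -m crank '[[[0,0,0],[0,0,0.1],1],[[0,0,0],[0,0,0],1]]'; python3 d.py
```

```text
time_s: 26.1
tcp_pos: [0.6443, -0.2541, 0.1866]
eef_rot: [-180.0, 0.0, 26.2]
contact_force: [-0.4, 0.0, -4.0]
gripper_width: 0.0313
gripper_force: 19.6
t 26.1 tcp [ 644.3 -254.1  186.6] rot [-180.      0.     26.17] F [-0.4  0.  -4. ] w 31.3 gf 19.6 j [ -5.  25.  -2.  -0. -64. 122.]
time_s: 26.3
tcp_pos: [0.6443, -0.2541, 0.1856]
eef_rot: [-180.0, 0.0, 26.2]
contact_force: [0.1, -0.8, -4.1]
gripper_width: 0.0313
gripper_force: 19.6
time_s: 26.5
tcp_pos: [0.6443, -0.2541, 0.1845]
eef_rot: [-180.0, 0.0, 26.2]
contact_force: [-0.1, -0.0, -3.7]
gripper_width: 0.0316
gripper_force: 19.6
t 26.5 tcp [ 644.3 -254.1  184.5] rot [-1.7999e+02  1.0000e-02  2.6170e+01] F [-0.1 -0.  -3.7] w 31.6 gf 19.6 j [ -5.  25.  -2.  -0. -63. 122.]
```

```bash
python3 -m crank '[[[0,0,0],[0,0,0.08],1],[[0,0,0],[0,0,0],1]]';python3 -m crank '[[[0,0,0],[0,0,0.06],1],[[0,0,0],[0,0,0],1]]'; python3 d.py
```

```text
time_s: 26.7
tcp_pos: [0.6445, -0.2542, 0.1842]
eef_rot: [180.0, -0.0, 26.2]
contact_force: [-0.9, 0.5, -2.6]
gripper_width: 0.0313
gripper_force: 19.5
time_s: 26.9
tcp_pos: [0.6447, -0.2542, 0.1841]
eef_rot: [179.9, -0.0, 26.2]
contact_force: [0.3, 0.4, 2.1]
gripper_width: 0.0313
gripper_force: 19.0
t 26.9 tcp [ 644.7 -254.2  184.1] rot [ 1.7995e+02 -4.0000e-02  2.6180e+01] F [0.3 0.4 2.1] w 31.3 gf 19.0 j [ -5.  25.  -2.   0. -63. 122.]
```

```bash
python3 -m crank '[[[0,0,0],[0,0,0],1],[[0,0,0],[0,0,0],0.2],[[0,0,0],[0,0,0],-1],[[0,0,0],[0,0,0],-1],[[0,0,0],[0,0,0],-1],[[0,0,0],[0,0,0],-1],[[0,0,0],[0,0,0],-1],[[0,0,0],[0,0,-2],-1]]' 5 && python3 -m crank '[[[0,0,0],[0,0,-4],-1],[[0,0,0],[0,0,-4],-1],[[0,0,0],[-4,0,0],-1],[[0,0,0],[-4,0,0],-1],[[0,0,0],[-4,0,0],-1],[[0,0,0],[-4,0,0],-1],[[0,0,0],[0,0,0],-1],[[0,0,0],[0,0,0],-1]]'; python3 rib.py; python3 - <<'E'
from plant import r
import cv2,numpy as np,warnings;warnings.simplefilter("ignore")
from fit import *
for n in("side","top"):
    w=avg(r,n,4);P=w.reshape(-1,3)*1000;P=P[np.isfinite(P).all(1)]
    P=P[(np.hypot(P[:,0]-644.9,P[:,1]+254.2)<45)]
    q=P[(P[:,2]>196)&(P[:,2]<215)]
    if len(q):print(n,"lip",len(q),q.mean(0).round(1),q.min(0).round(),q.max(0).round())
c=r.capture("side");cv2.imwrite("pics/s5.png",cv2.resize(c["color"][130:270,220:400,::-1],(720,560),interpolation=cv2.INTER_CUBIC))
E
python3 d.py
```

```text
time_s: 27.7
tcp_pos: [0.6428, -0.2536, 0.2004]
eef_rot: [-179.8, 0.2, 26.1]
contact_force: [0.4, -0.4, 0.5]
gripper_width: 0.0777
gripper_force: 0.0
time_s: 28.5
tcp_pos: [0.5001, -0.3252, 0.284]
eef_rot: [180.0, -0.1, 26.1]
contact_force: [0.3, 0.5, 1.2]
gripper_width: 0.0874
gripper_force: 0.0
side rib 31 [-130.9   -4.4   71. ] [[-137.4  -21.8   65.9]
 [-125.8   15.5   74.4]]
side lip 40 [ 646.5 -256.6  202.7] [ 628. -275.  196.] [ 662. -240.  208.]
top lip 21 [ 656.1 -260.3  205. ] [ 648. -270.  198.] [ 660. -247.  211.]
t 29.45 tcp [ 500.7 -324.7  283.3] rot [180.    -0.    26.17] F [ 0.3  1.  -0. ] w 87.8 gf 0.0 j [-14.  12.  -7.   0. -71. 130.]
```

View pics/s5.png

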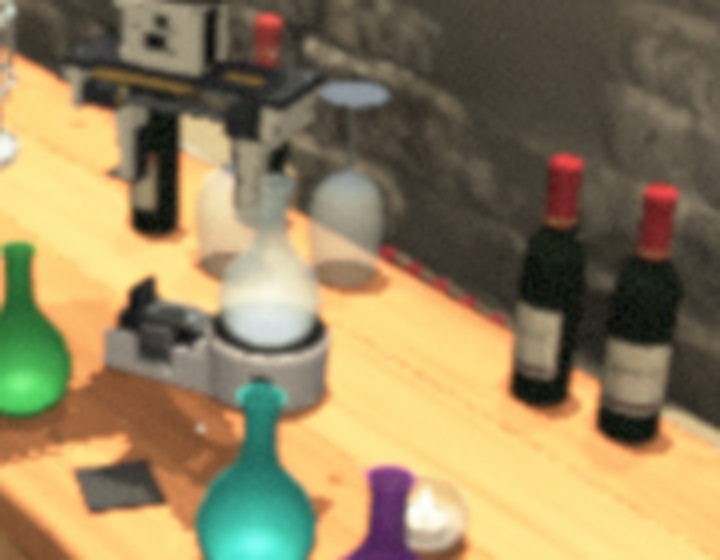

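The decanter stands upright in the dish: the side camera puts its lip centre at about (646,-257) mm, top at 208 mm. The pack is home in the bay, and the gripper is clear of everything.

```bash
python3 -c "
from plant import r
print(r.close_job())"
```

```text
the job is handed in; nothing more can be done
None
```

The job is handed in, with no verdict returned: by force test and camera checks the pack is latched fully home in the bay and the decanter sits upright in the dish, and I did not re-measure the glass, bottle and cup.

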